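# Set the slicer's portion stop with a gap gauge

### The arm

A 6-joint arm with a two-finger parallel gripper is mounted at the origin on the work surface; the furniture and walls round the work are solid. World frame = base frame: x ahead of the robot, y to its left, z up, the work surface at z = 0. Lengths are in m, angles in rad, forces in N, time in s.
With the tool pointing down it reaches from about 0.25 to 0.725 m from the base axis. Payload 9.7 kg.
Tool frame: the origin (TCP) lies at the very end of the fingers, on their centre line; the grasp point (between the pads) lies 19 mm behind it; z points along the fingers, y is the line along which they close (so a half turn about z gives the same grasp; the last joint's range is limited). The gripper opens to 85 mm and grips with 20 to 120 N. Pads are 22 mm wide; open, the fingers measure 114 mm over their backs; the gripper's body (76 mm by 85 mm) begins 54 mm behind the grasp point. The pads swing forward as they close: fully open they stand 13 mm farther back than shut.
Start: joints at [1.261, 0.087, 0.176, 1.66, 0, 1.571], TCP at [0.168, 0.524, 0.231] pointing down, gripper open.
Joint ranges: [-3.13, 3.13], [-0.85, 1.81], [-1.15, 1.24], [-2.2, 2.28], [-1.44, 1.52], [-3.14, 3.14]. Speed limits (rad/s): [2.22, 2.22, 2.57, 3.14, 3.14, 3.14].

### API

Orientations are given as a unit quaternion [w, x, y, z].
In Python, from plant import arm, read_camera gives the robot as it stands (arm), with the cameras as plain functions.
- The arm moves only by the shell command python3 steer.py 'ROWS' [OPENING] [FORCE]. ROWS is rows parted by semicolons, their numbers by spaces, 1 to 5 of them, each of 4 numbers: dx, dy, dz in m, then a turn about the tool's z in rad; each row shifts and turns the commanded pose from where the row before left it, along the tool's axes as they then stand; what a row does not reach is not made up. A row lasts 1/10 s, in which the tool goes at most 0.05 m and 0.15 rad, less where a joint would pass 70% of its speed; a pose out of reach is approached as far as the arm can. OPENING is the finger opening in m, set as the command begins (- or left out keeps the last). The fingers move at their own pace and stop on an object; FORCE is the grip in N (left out, the last holds). Time passes only in rows, so rows that do not move let the fingers close. It prints the time, the measured TCP pose, the force, the opening and the grip force at its end.
- arm.sense(): the state, without advancing time (a new reading comes with each control period).
- read_camera(name): name is "scene" or "side" or "wrist"; returns a dict with "frame" (400x640x3 uint8, red, green, blue), "camera_matrix" (3x3 intrinsics, pixels), "position" and "rotation" of the camera in the world; the wrist camera has in their place "mount" (4x4, takes a point from camera to tool coordinates, whose origin is the TCP and whose axes are the flange's). Camera axes: x right, y up, looking along -z (the intrinsics and any distortion apply to the point x, -y, -z); pixel columns grow to the right and rows downward; lengths in m; the calibration is good to about 2 mm. A picture is of the moment at which its call begins: read the wrist's pose just before it. There is no depth.
- arm.finish_job(): hands the job in; it is judged then, once.
The state is a dict: "time": time; "qpos": joint angles; "qvel": joint speeds; "joint_torque": joint torques, N m; "tcp_pos": TCP position; "ee_rot": TCP orientation; "wrist_force": force on the tool from outside, world axes, zero at the start; "torque": the same for the moment, N m; "opening": finger opening in m; "grasp_force": force on a finger pad.
Only numpy, scipy, OpenCV 4.12 (cv2) and the standard library are available. Lean on these libraries where they do the work, as an engineer would, in place of code of your own. Each camera call takes 0.05 s, during which the arm holds its last target. There are 200 camera calls.

### The job

Slide the wider of the two flat steel gauges nose first along the worktop into the gap at the foot of the slicer's feed head until it meets the stiff portion stop hidden inside, then ease the stop back by about 6 mm with it and no farther: the stop stays where it is pushed, so it cannot be brought forward again. Leave the gauge lying in the gap, let go, and leave the narrower gauge and everything else where it is.

Things in the scene. Friction and masses are not known exactly. Their poses are not given: they have to be found in the camera images.
- wide_gauge: gauge to use, loose, about 0.15 kg, plain steel: flat blade 34 mm wide, 6 mm thick, lying flat, with an upright tail plate across its rear (10 mm thick along x, 34 wide, 34 high) to grip above the blade or push from behind. Origin under the tail's centre, at the underside; x along the blade to the nose, which ends 63 mm from the origin (last 9 mm 10 mm narrower); z up.
- wide_gauge_nose (a point): middle of the end of the wide gauge's nose, 63 mm along x from its origin and 3 mm above its underside
- narrow_gauge: the look-alike to leave alone, loose: the same in every size but only 24 mm wide; origin and axes as for the wide gauge. The two gauges may have changed places.
- head: slicer feed head, plain steel, fixed: 107 mm deep, 84 wide (116 over the feet), 46 high, two dark knobs on top to 60 mm. Origin on the worktop, mid-mouth; x points into the gap (roughly to the robot's right), z up. The gap is at worktop level (no floor of its own), 36 mm wide, 9 to 10 high; its side walls flare over the first 15 mm to about 60 mm wide at the mouth.
- mouth (a point): the middle of the mouth at worktop level, axes as those of the head; the front face of the head lies within 3 mm of it
- stop (a joint): how far the hidden stop has been pushed back, m: 0 at the start, grows along the head's x, at most 0.030. Its face stands 30 to 46 mm inside the mouth at the start: find it by touch. Friction holds it: it yields at about 7 N and stays where left. A brass pointer above its face rides flush in the dark strip on top of the head, beside marks 5 mm apart.
- dark_jar: bystander, loose brown spice jar with a dark cap, 52 mm diameter, 85 mm high, origin centre of its underside
- weight: bystander, loose brass scale weight, 33 mm diameter, 36 mm high, origin centre of its underside

How it is judged:
On the way, in this order (a step that is already met when the one before it is completed fails the run):
1. the wide gauge's nose is at least 15 mm inside the gap, flat and in line with it, before the stop has moved (x of wide_gauge_nose in the frame of mouth above 0.015 m and y of wide_gauge_nose in the frame of mouth between -0.006 and 0.006 m and angle between the x axis of wide_gauge and the x axis of mouth, either way round below 0.12 rad and z of wide_gauge_nose in the frame of mouth below 0.008 m and value of joint stop below 0.002 m), for 0.05 s.
2. the stop has been pushed back by at least 3.5 mm (value of joint stop above 0.0035 m), for 0.1 s.
At the end, for the whole second after the job is handed in: The stop stands 3.5 to 8.5 mm back from where it was; the wide gauge lies flat, at rest in the gap, its nose at least 25 mm inside the mouth, within 6 mm of the middle and within 0.12 rad of the gap's line (value of joint stop between 0.0035 and 0.0085 m and x of wide_gauge_nose in the frame of mouth above 0.025 m and y of wide_gauge_nose in the frame of mouth between -0.006 and 0.006 m and angle between the x axis of wide_gauge and the x axis of mouth, either way round below 0.12 rad and z of wide_gauge_nose in the frame of mouth below 0.008 m and linear speed of wide_gauge below 0.01 m/s); the robot touches nothing.
It fails at once if the stop is driven back more than 9.5 mm (value of joint stop above 0.0095 m).
It fails at once if the narrow gauge is moved by more than 15 mm (distance of narrow_gauge from where it was at the start of the episode above 0.015 m).
It fails at once if the dark jar is moved by more than 15 mm or tipped (distance of dark_jar from where it was at the start of the episode above 0.015 m or angle between dark_jar's own z axis and vertical above 0.5 rad).
It fails at once if the weight is moved by more than 15 mm or tipped (distance of weight from where it was at the start of the episode above 0.015 m or angle between weight's own z axis and vertical above 0.5 rad).
It also fails if it takes over 43 s, if anything falls off the work surface, if the arm or the gripper's body presses on something with over 40 N, if the wrist force passes 120 N, or if a joint passes its speed limit or range.

## Working session

There is one attempt and no reset: what is moved stays moved. The work goes in short steps, Python scripts to look and compute and a shell command to move; the robot and the scene stay as the last step left them, time stands still between calls to the robot, and variables do not carry over. Pictures are saved under pics/ and viewed, at most 10 in all, crops included, and the job is handed in when it is done.

```bash
ls; mkdir -p pics; cat > h.py <<'E'
import numpy as np, cv2
from plant import arm, read_camera
from scipy.spatial.transform import Rotation as R
def cam(name):
    s=arm.sense(); d=read_camera(name); K=np.array(d["camera_matrix"])
    if "mount" in d:
        q=np.array(s["ee_rot"]); T=np.eye(4)
        T[:3,:3]=R.from_quat(q[[1,2,3,0]]).as_matrix() if q.size==4 else q
        T[:3,3]=s["tcp_pos"]; M=T@np.array(d["mount"]); p,Rm=M[:3,3],M[:3,:3]
    else: p,Rm=np.array(d["position"]),np.array(d["rotation"])
    return d["frame"],K,p,Rm,d
def ray(c,uv):
    _,K,p,Rm,d=c
    v=np.linalg.inv(K)@np.array([uv[0],uv[1],1.]); return Rm@np.array([v[0],-v[1],-v[2]])
def onz(c,uv,z):
    r=ray(c,uv); return c[2]+r*(z-c[2][2])/r[2]
def tri(c1,u1,c2,u2):
    A=np.zeros((3,3));b=np.zeros(3);rs=[]
    for c,u in((c1,u1),(c2,u2)):
        r=ray(c,u);r/=np.linalg.norm(r);P=np.eye(3)-np.outer(r,r);A+=P;b+=P@c[2]
    return np.linalg.solve(A,b)
def proj(c,X):
    _,K,p,Rm,d=c
    v=Rm.T@(np.array(X)-p); v=K@np.array([v[0],-v[1],-v[2]]); return v[:2]/v[2]
def save(c,f): cv2.imwrite("pics/"+f,c[0][:,:,::-1])
E
python3 - <<'E'
from h import *
import pickle
for n in("scene","side","wrist"):
    c=cam(n); save(c,n+"0.png"); print(n,c[4].keys(),c[1].tolist(),c[2],c[3].tolist())
    pickle.dump(c,open(n+"0.pkl","wb"))
print(arm.sense())
E
sed -i 's/else: p,Rm=.*/else: p,Rm=np.array(d["position"]),R.from_quat(np.array(d["rotation"])[[1,2,3,0]]).as_matrix()/' h.py; sed -i '$a def load(n):\n    import pickle; c=list(pickle.load(open(n+".pkl","rb")))\n    if np.ndim(c[3])==1: c[3]=R.from_quat(np.array(c[3])[[1,2,3,0]]).as_matrix()\n    return c' h.py
python3 - <<'E'
from h import *
for n in("scene0","side0","wrist0"): c=load(n); print(n,c[3][:,2])
E
```

```text
scene0 [-0.53706458  0.70244553  0.46704594]
side0 [-0.18525491 -0.76240334  0.62001755]
wrist0 [-0.24490916  0.07991952  0.96624654]
```

View pics/scene0.png

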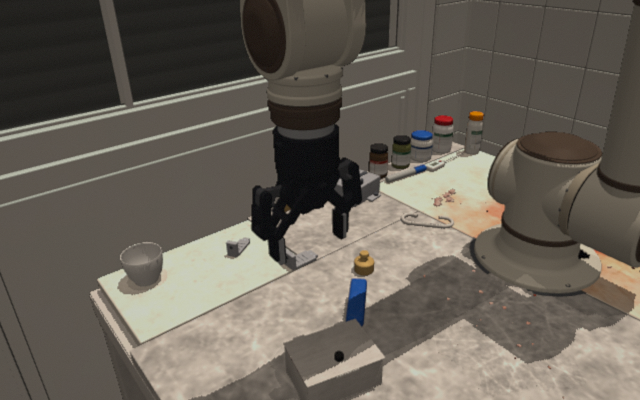

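View pics/side0.png

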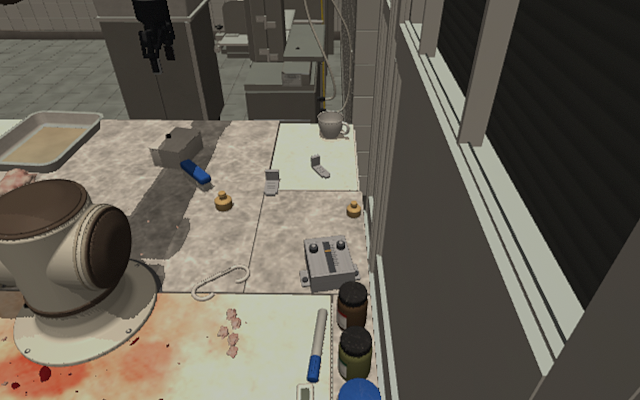

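View pics/wrist0.png

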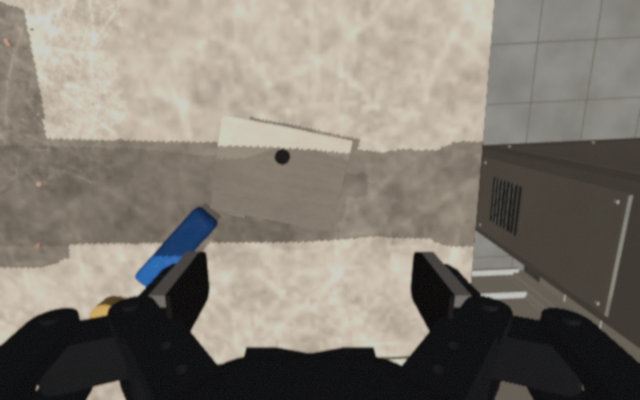

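```bash
python3 - <<'E'
from h import *
s=load("side0"); c=load("scene0")
for n,u,z in[("gA tail",(272,178),.02),("gB tail",(316,163),.02),("gB nose",(327,176),.005),("weight",(353,212),.01),("weight2",(223,205),.01),("headTL",(304,240),.046),("headTR",(349,236),.046),("headBR",(358,271),.046),("headBL",(308,277),.046),("jar",(352,300),.08),("cup",(330,130),.03)]: print(n,onz(s,u,z).round(3))
for n,u,z in[("g1",(237,245),.02),("g2",(300,258),.01),("w",(364,268),.01),("head",(365,188),.046)]: print(n,onz(c,u,z).round(3))
a=cv2.resize(s[0][130:330,240:400],None,fx=3.5,fy=3,interpolation=3)
cv2.imwrite("pics/side0c.png",cv2.resize(s[0][140:300,235:395],None,fx=3.75,fy=3.75,interpolation=2)[:,:,::-1])
E
```

```text
gA tail [0.385 0.3   0.02 ]
gB tail [0.507 0.34  0.02 ]
gB nose [0.526 0.296 0.005]
weight [0.546 0.133 0.01 ]
weight2 [0.258 0.233 0.01 ]
headTL [0.411 0.031 0.046]
headTR [0.502 0.021 0.046]
headBR [ 0.491 -0.075  0.046]
headBL [ 0.398 -0.067  0.046]
jar [ 0.451 -0.163  0.08 ]
cup [0.583 0.486 0.03 ]
g1 [0.508 0.341 0.02 ]
g2 [0.38  0.292 0.01 ]
w [0.256 0.247 0.01 ]
head [0.399 0.014 0.046]
```

View pics/side0c.png

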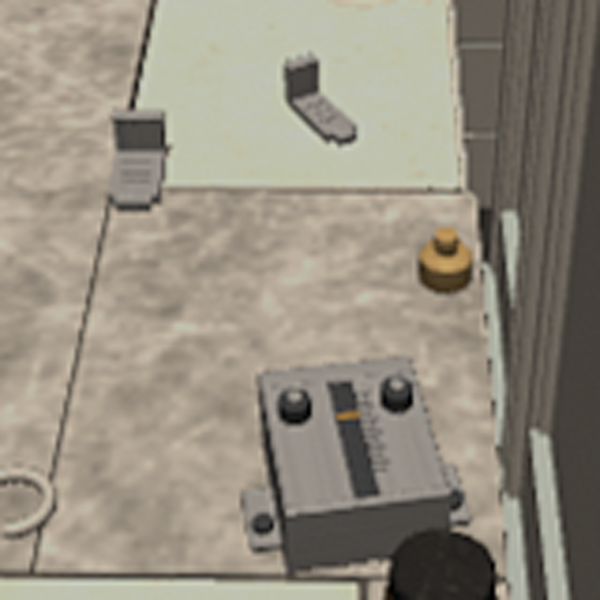

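```bash
a='-0.033 -0.019 0 0'; python3 steer.py '-0.033 -0.019 0 0;-0.033 -0.019 0 0;-0.033 -0.019 0 0;-0.033 -0.019 0 0;-0.033 -0.019 0 0'
python3 steer.py '-0.033 -0.019 0 0;-0.033 -0.019 0 0;-0.033 -0.019 0 0;-0.033 -0.019 0 0;-0.033 -0.019 0 0'
python3 steer.py '0 0 0 -0.148;0 0 0 -0.148;0 0 0 -0.148;0 0 0 -0.148;0 0 0 -0.148'
python3 steer.py '0 0 0 -0.148;0 0 0 -0.148;0 0 0 -0.148;0 0 0 -0.148;0 0 0 -0.148'
python3 steer.py '0 0 0 -0.148;0 0 0 -0.148;0 0 0 0;0 0 0 0'
python3 - <<'E'
from h import *
import pickle
s=arm.sense(); print(s["qpos"].round(3),s["ee_rot"].round(4),s["tcp_pos"])
c=cam("wrist"); save(c,"w1.png"); pickle.dump(c,open("w1.pkl","wb")); print(c[2],c[3])
E
```

```text
time: 0.65
tcp_pos: [0.2965, 0.3818, 0.2311]
ee_rot: [-0.0, 0.154, 0.988, -0.0]
wrist_force: [0.1, 0.9, 0.5]
opening: 0.0855
grasp_force: 0.0
time: 1.15
tcp_pos: [0.4248, 0.2409, 0.2312]
ee_rot: [-0.0, 0.154, 0.988, 0.0]
wrist_force: [0.4, -0.0, 0.1]
opening: 0.0854
grasp_force: 0.0
time: 1.65
tcp_pos: [0.424, 0.2421, 0.231]
ee_rot: [-0.0, -0.216, 0.976, -0.0]
wrist_force: [-0.2, -0.2, -0.4]
opening: 0.0854
grasp_force: 0.0
time: 2.15
tcp_pos: [0.4239, 0.2422, 0.231]
ee_rot: [-0.0, -0.555, 0.832, 0.0]
wrist_force: [-0.0, -0.7, 0.3]
opening: 0.0854
grasp_force: 0.0
time: 2.55
tcp_pos: [0.424, 0.2422, 0.2311]
ee_rot: [-0.0, -0.668, 0.745, 0.0]
wrist_force: [0.2, -0.3, 0.3]
opening: 0.0851
grasp_force: 0.0
[ 0.519 -0.06   0.027  1.658  0.    -0.943] [-2.000e-04 -6.675e-01  7.446e-01  0.000e+00] [0.42396056 0.24222451 0.23112222]
[0.41675517 0.17731834 0.3736879 ] [[-0.99393404 -0.10658662 -0.02710004]
 [ 0.1099687  -0.96003508 -0.25737042]
 [ 0.00141526 -0.25878938  0.96593274]]
```

View pics/w1.png

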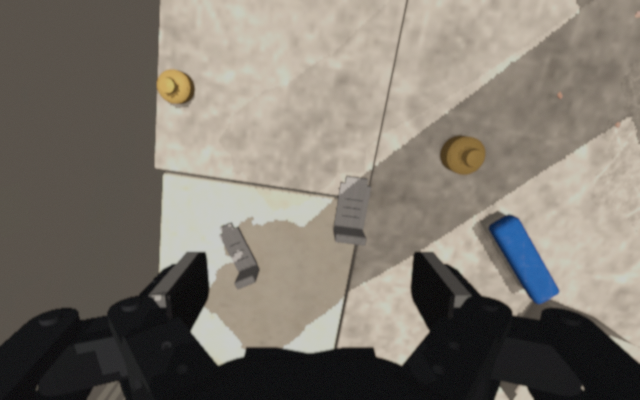

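```bash
python3 steer.py '0.035 0 0 0;0.035 0 0 0;0.035 0 0 0;0.035 0 0 0;0 0 0 0'
python3 - <<'E'
from h import *
import pickle
read_camera("wrist")
s=arm.sense(); print(s["tcp_pos"],np.abs(s["qvel"]).max())
c=cam("wrist"); save(c,"w2.png"); pickle.dump(c,open("w2.pkl","wb")); print(c[2])
w=load("w1")
a=cv2.resize(w[0][165:295,205:385],None,fx=4.4,fy=4.4,interpolation=2)
cv2.imwrite("pics/w1c.png",a[:,:,::-1])
E
```

```text
time: 3.1
tcp_pos: [0.409, 0.1003, 0.2318]
ee_rot: [0.0, -0.667, 0.745, -0.0]
wrist_force: [0.6, 0.6, -0.3]
opening: 0.0851
grasp_force: 0.0
[0.40936075 0.10164376 0.23163648] 0.04322815607519926
[0.40190332 0.03670046 0.37417254]
```

View pics/w2.png

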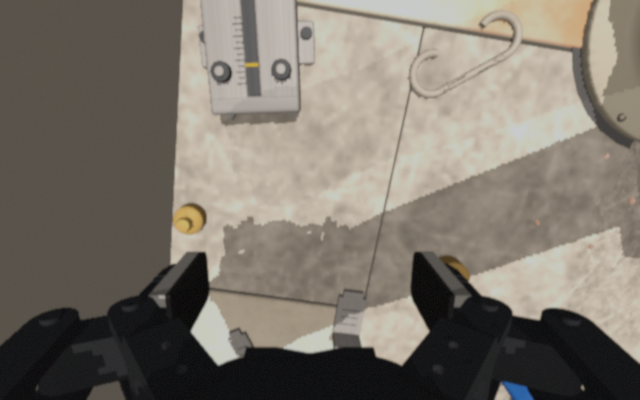

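View pics/w1c.png

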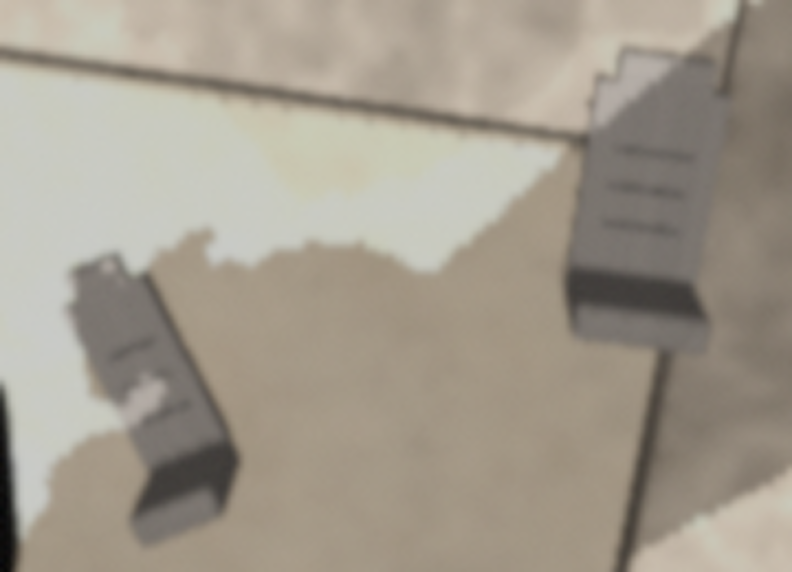

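```bash
python3 - <<'E'
from h import *
w=load("w1"); f=lambda u:np.array(u)/4.4+[205,165]-0.5*0
s=load("side0"); g=lambda u:np.array(u)/3.75+[235,140]
n=onz(w,f((668,54)),.006); t=onz(w,f((633.5,276.5)),.006); tt=onz(w,f((641,328)),.034)
print("nose",n,"tailfront",t,"tailtop",tt, "len",np.linalg.norm(n-t),"yaw",np.degrees(np.arctan2(*(n-t)[1::-1])))
print("widths",np.linalg.norm(onz(w,f((622,48)),.006)-onz(w,f((714,60)),.006)),np.linalg.norm(onz(w,f((575,335)),.034)-onz(w,f((703,352)),.034)))
# heights by two views: tail top rear corners; side tail top  left/right (115,112),(165,112)
print("tail top rear L/R tri",tri(w,f((703,352)),s,g((114,112))),tri(w,f((575,335)),s,g((165,112))))
print("side nose mid",tri(w,f((668,54)),s,g((136,205))))
w2=load("w2")
cv2.imwrite("pics/w2c.png",cv2.resize(w2[0][0:130,190:325],None,fx=4.6,fy=4.6,interpolation=2)[:,:,::-1])
E
```

```text
nose [0.37204421 0.25411494 0.006     ] tailfront [0.38540409 0.31221343 0.006     ] tailtop [0.38703362 0.31541554 0.034     ] len 0.059614764281162844 yaw -102.95016903446573
widths 0.023464992736702456 0.03182033915675352
tail top rear L/R tri [0.37212286 0.32491566 0.03025134] [0.40442112 0.31656716 0.03045531]
side nose mid [0.3731898  0.25432105 0.00328811]
```

View pics/w2c.png

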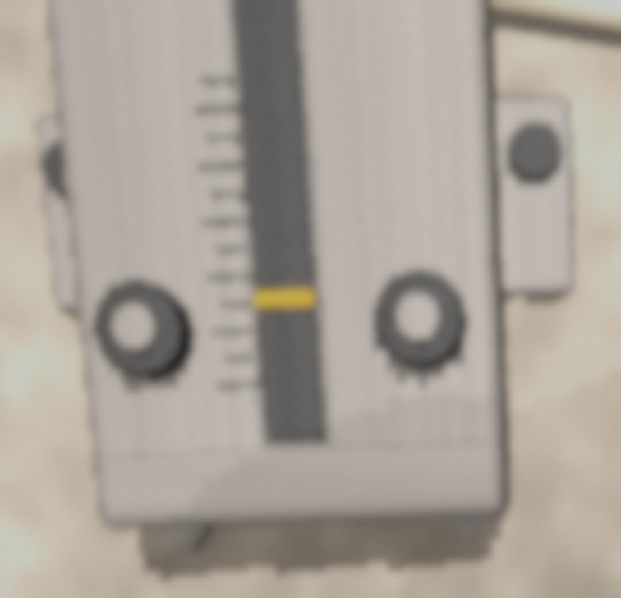

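```bash
python3 - <<'E'
from h import *
w=load("w2"); f=lambda u:np.array(u)/4.6+[190,0]
s=load("side0"); g=lambda u:np.array(u)/3.75+[235,140]
P=lambda u,z=.046:onz(w,f(u),z)
for n,a,b in[("stripL",(238,30),(265,440)),("stripR",(297,0),(325,440)),("L",(58,40),(103,500)),("R",(490,20),(503,500))]:
    A,B=P(a),P(b); d=A-B; print(n,A[:2].round(4),B[:2].round(4),"yaw",np.degrees(np.arctan2(d[1],d[0])).round(2))
fl,fr=P((106,518)),P((501,512)); print("front",fl,fr,np.linalg.norm(fl-fr),"mid",(fl+fr)/2); d=fr-fl; print("normal yaw",np.degrees(np.arctan2(d[1],d[0]))+90)
print("pointer",P((286,298)),"strip end",P((295,440)))
print("corners tri",tri(w,f((501,512)),s,g((260,376))),tri(w,f((106,518)),s,g((411,358))))
print("weight",onz(w,(190,218),.01),"w2",onz(w,(455,268),.01))
E
```

```text
stripL [ 0.4508 -0.0567] [0.4575 0.0172] yaw -95.17
stripR [ 0.4389 -0.0605] [0.4454 0.0186] yaw -94.73
L [ 0.485  -0.0588] [0.4921 0.0251] yaw -94.86
R [ 0.4031 -0.0531] [0.4111 0.0342] yaw -95.23
front [0.49218    0.02866995 0.046     ] [0.41179115 0.03648737 0.046     ] 0.08076805939457059 mid [0.45198557 0.03257866 0.046     ]
normal yaw 264.4457322566286
pointer [ 0.44909427 -0.00878399  0.046     ] strip end [0.45144401 0.01790503 0.046     ]
corners tri [0.41231717 0.03642985 0.04030219] [0.49425619 0.02851905 0.0418571 ]
weight [0.54936243 0.13864836 0.01      ] w2 [0.25118877 0.2344208  0.01      ]
```

```bash
python3 steer.py '0 0 0 0.118;-0.042 0.014 0 0;-0.042 0.014 0 0;-0.042 0.014 0 0;-0.042 0.014 0 0' 0.06
python3 steer.py '-0.04 0.014 0 0;0 0 0.04 0;0 0 0.04 0;0 0 0.04 0;0 0 0 0'
python3 - <<'E'
from h import *
s=arm.sense();q=s["ee_rot"];print(s["tcp_pos"],"yaw",np.degrees(2*np.arctan2(q[2],q[1]))-360,s["opening"],s["wrist_force"])
c=cam("wrist"); save(c,"w3.png")
for n,X in[("nose",(0.372,0.2541,.006)),("tailtopfront",(0.3855,0.3115,.034)),("tailtop L",(.3705,.3192,.034)),("R",(.4036,.3116,.034))]: print(n,proj(c,X))
E
```

```text
time: 3.7
tcp_pos: [0.3911, 0.2821, 0.2312]
ee_rot: [0.0, -0.624, 0.781, 0.0]
wrist_force: [1.1, -1.3, 0.5]
opening: 0.0597
grasp_force: 0.0
time: 4.2
tcp_pos: [0.3842, 0.3205, 0.1058]
ee_rot: [-0.005, -0.624, 0.781, 0.0]
wrist_force: [-0.3, -0.1, 1.2]
opening: 0.06
grasp_force: 0.0
[0.38415673 0.32054346 0.10576489] yaw -102.73557130801589 0.06004336759519366 [-0.32945789 -0.05935917  1.15161576]
nose [304.06044575 108.33045438]
tailtopfront [303.37776319 200.77413719]
tailtop L [328.13012904 206.86047747]
R [276.69487503 206.8458628 ]
```

View pics/w3.png

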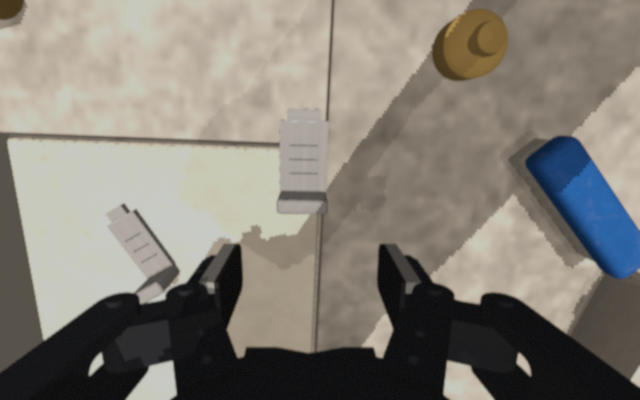

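```bash
python3 steer.py '-0.001 -0.0035 0.04 0;0 0 0.038 0;0 0 0.014 0;0 0 0.006 0;0 0 0 0'
python3 steer.py '0 0 0 0;0 0 0 0;0 0 0 0;0 0 0 0;0 0 0 0' 0.025 25
python3 - <<'E'
from h import *
s=arm.sense();q=s["ee_rot"];print(s["tcp_pos"],"yaw",np.degrees(2*np.arctan2(q[2],q[1]))-360,s["opening"],s["wrist_force"],s["torque"])
c=cam("wrist"); save(c,"w4.png")
E
```

```text
time: 4.75
tcp_pos: [0.3913, 0.3222, 0.0149]
ee_rot: [0.001, -0.624, 0.781, 0.0]
wrist_force: [0.0, -0.5, 0.2]
opening: 0.0599
grasp_force: 0.0
time: 5.25
tcp_pos: [0.3916, 0.3224, 0.0154]
ee_rot: [0.002, -0.624, 0.781, 0.0]
wrist_force: [-2.2, -0.4, 5.8]
opening: 0.0332
grasp_force: 24.4
[0.39156255 0.32235682 0.01536275] yaw -102.75911579660027 0.03317011477998749 [-2.16447105 -0.44479424  5.80943086] [-0.00948981  0.23135957 -0.07108795]
```

```bash
python3 steer.py '0 0 -0.003 0;0 0 0 -0.134;0 0 0 0' - 40
python3 steer.py '0.033 -0.0145 0 0;0.033 -0.0145 0 0;0.033 -0.0145 0 0;0.033 -0.0145 0 0;0.033 -0.0145 0 0'
python3 steer.py '0.033 -0.0145 0 0;0 0 0 0;0 0 0 0;0 0 0 0'
python3 - <<'E'
from h import *
import pickle
s=arm.sense();q=s["ee_rot"];print(s["tcp_pos"],"yaw",np.degrees(2*np.arctan2(q[2],q[1]))-360,s["opening"],s["wrist_force"],s["torque"])
c=cam("wrist"); pickle.dump(c,open("w5.pkl","wb")); cv2.imwrite("pics/w5.png",cv2.resize(c[0],None,fx=1.25,fy=1.25,interpolation=2)[:,:,::-1])
E
```

```text
time: 5.6
tcp_pos: [0.3909, 0.3217, 0.017]
ee_rot: [0.0, -0.676, 0.737, -0.0]
wrist_force: [1.0, -0.8, -1.9]
opening: 0.0327
grasp_force: 39.7
time: 6.1
tcp_pos: [0.4486, 0.1495, 0.0166]
ee_rot: [0.0, -0.674, 0.739, -0.0]
wrist_force: [0.8, 0.1, -0.3]
opening: 0.0326
grasp_force: 39.9
time: 6.5
tcp_pos: [0.4597, 0.1172, 0.0164]
ee_rot: [0.0, -0.675, 0.738, 0.0]
wrist_force: [0.4, 0.2, -0.6]
opening: 0.0326
grasp_force: 39.9
[0.45966952 0.11717639 0.01635664] yaw -95.14452331060397 0.032649788312047144 [ 0.40307982  0.17105944 -0.58294724] [ 0.03509465  0.01741703 -0.03458379]
```

View pics/w5.png

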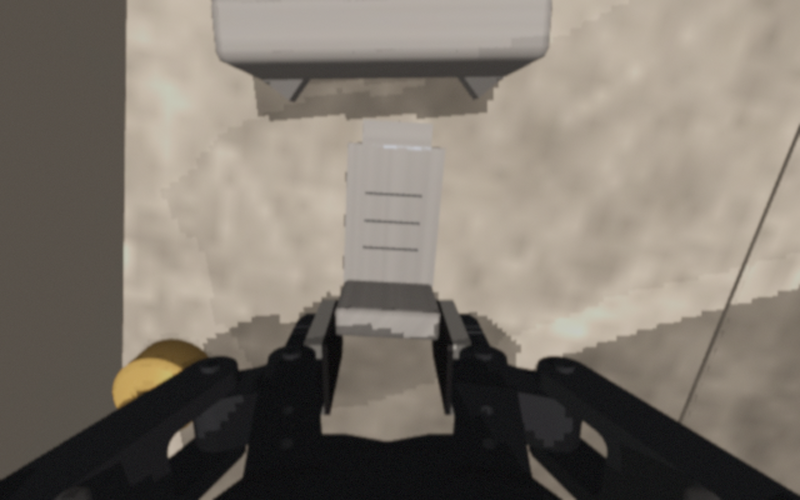

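```bash
python3 - <<'E'
from h import *
w=load("w5"); P=lambda u,z:onz(w,np.array(u)/1.25,z)
s=R=None
M=np.array([.4528,.0325]); d=np.array([-.0889,-.996]); n=np.array([-.996,.0889])
def show(k,u,z): p=P(u,z); print(k,z,p[:2].round(4),"along",((p[:2]-M)@d*1e3).round(1),"lat",((p[:2]-M)@n*1e3).round(1))
for z in(0,.0095):
    for k,u in[("wallL",(293,101)),("wallR",(477,99)),("inL",(308,80)),("inR",(462,78))]: show(k,u,z)
for k,u in[("faceL bot",(226,63)),("faceR bot",(545,52)),("dark L",(254,76)),("dark R",(513,76))]: show(k,u,.04); show(k,u,.01)
for z in(.0065,.008):
  for k,u in[("noseL",(363,123)),("noseR",(433,124)),("shL",(348,147)),("shR",(442,149)),("tailL",(345,280)),("tailR",(434,284))]: show(k,u,z)
print("tcp lat",(np.array([.45967,.11718])-M)@n*1e3)
E
```

```text
wallL 0 [0.4856 0.0364] along -6.8 lat -32.3
wallR 0 [0.4204 0.0417] along -6.3 lat 33.1
inL 0 [0.4793 0.03  ] along 0.1 lat -26.6
inR 0 [0.4254 0.0343] along 0.7 lat 27.5
wallL 0.0095 [0.4837 0.0374] along -7.6 lat -30.3
wallR 0.0095 [0.4224 0.0423] along -7.1 lat 31.2
inL 0.0095 [0.4778 0.0313] along -1.1 lat -25.0
inR 0.0095 [0.4271 0.0353] along -0.5 lat 25.9
faceL bot 0.04 [0.4936 0.0295] along -0.7 lat -40.9
faceL bot 0.01 [0.5036 0.0238] along 4.1 lat -51.4
faceR bot 0.04 [0.4108 0.0344] along 1.8 lat 42.0
faceR bot 0.01 [0.4  0.03] along 7.2 lat 52.4
dark L 0.04 [0.4868 0.0333] along -3.8 lat -33.8
dark L 0.01 [0.4952 0.0286] along 0.1 lat -42.6
dark R 0.04 [0.4191 0.0395] along -4.0 lat 34.2
dark R 0.01 [0.4104 0.0363] along -0.0 lat 42.6
noseL 0.0065 [0.4613 0.0464] along -14.6 lat -7.2
noseR 0.0065 [0.4372 0.0489] along -15.0 lat 17.0
shL 0.0065 [0.4674 0.0539] along -22.6 lat -12.6
shR 0.0065 [0.4346 0.0576] along -23.4 lat 20.4
tailL 0.0065 [0.4741 0.1027] along -71.8 lat -15.0
tailR 0.0065 [0.4405 0.1074] along -73.5 lat 18.9
noseL 0.008 [0.4612 0.0465] along -14.6 lat -7.1
noseR 0.008 [0.4373 0.049 ] along -15.0 lat 16.9
shL 0.008 [0.4672 0.0539] along -22.6 lat -12.5
shR 0.008 [0.4348 0.0576] along -23.4 lat 20.2
tailL 0.008 [0.4739 0.1022] along -71.3 lat -14.8
tailR 0.008 [0.4406 0.1069] along -73.0 lat 18.8
tcp lat 0.6855319999999582
```

```bash
python3 steer.py '0 -0.0009 0 -0.05;0.008 0.0004 0 0;0.008 0.0004 0 0;0.004 0.0002 0 0;0 0 0 0'
cat > st.py <<'E'
from h import *
import sys
M=np.array([.4528,.0325]); d=np.array([-.0889,-.996]); n=np.array([-.996,.0889])
read_camera("side"); F=[];T=[]
def pointer(c):
    f=c[0].astype(int); hsv=cv2.cvtColor(c[0],cv2.COLOR_RGB2HSV)
    m=cv2.inRange(hsv,(12,110,90),(35,255,255)); k,l,st,ce=cv2.connectedComponentsWithStats(m)
    return [(tuple(ce[i].round(2)),st[i].tolist()[2:]) for i in range(1,k) if st[i][4]>=8]
for i in range(3):
    c=cam("wrist"); s=arm.sense(); F.append(s["wrist_force"]); T.append(s["tcp_pos"])
F=np.mean(F,0);T=np.mean(T,0);q=s["ee_rot"]
print("t",s["time"],"F along",(F[:2]@d).round(2),"lat",(F[:2]@n).round(2),"z",F[2].round(2),"tcp along",((T[:2]-M)@d*1e3).round(2),"lat",((T[:2]-M)@n*1e3).round(2),"z",T[2].round(4),"yaw",(np.degrees(2*np.arctan2(q[2],q[1]))-360).round(2),"op",s["opening"].round(4))
import pickle; pickle.dump(c,open(sys.argv[1]+".pkl","wb"))
for p,st in pointer(c):
    X=onz(c,p,.046); print("brass",p,st,"along",((X[:2]-M)@d*1e3).round(2),"lat",((X[:2]-M)@n*1e3).round(2))
E
python3 st.py a1
```

```text
time: 7.05
tcp_pos: [0.4588, 0.096, 0.0163]
ee_rot: [-0.0, -0.693, 0.721, 0.0]
wrist_force: [-0.7, 0.8, -1.7]
opening: 0.0331
grasp_force: 39.9Traceback (most recent call last):
  File "st.py", line 12, in <module>
    print("t",s["time"],"F along",(F[:2]@d).round(2),"lat",(F[:2]@n).round(2),"z",F[2].round(2),"tcp along",((T[:2]-M)@d*1e3).round(2),"lat",((T[:2]-M)@n*1e3).round(2),"z",T[2].round(4),"yaw",(np.degrees(2*np.arctan2(q[2],q[1]))-360).round(2),"op",s["opening"].round(4))
                                                                                                                                                                                                                                                        ^^^^^^^^^^^^^^^^^^
AttributeError: 'float' object has no attribute 'round'
```

```bash
sed -i 's/s\["opening"\].round(4)/round(s["opening"],4)/' st.py; cat > gy.py <<'E'
from h import *
M=np.array([.4528,.0325]); d=np.array([-.0889,-.996]); n=np.array([-.996,.0889])
def gauge(name,r0,r1,zt=.007):
    w=load(name); sat=cv2.GaussianBlur(cv2.cvtColor(w[0],cv2.COLOR_RGB2HSV)[:,:,1],(3,3),0).astype(int)
    L=[]
    for r in range(r0,r1,3):
        row=sat[r,245:380]; g=np.gradient(row.astype(float)); l=245+np.argmin(g[:67]); q=245+67+np.argmax(g[67:])
        a,b=onz(w,(l,r),zt),onz(w,(q,r),zt); m=(a+b)[:2]/2-M; L.append((m@d*1e3,m@n*1e3,np.linalg.norm(a-b)*1e3,l,q))
    L=np.array(L); ok=abs(L[:,2]-34)<2.5; print(name,"rows ok",ok.sum(),len(ok),"width",np.median(L[:,2]).round(1))
    if ok.sum()>3:
        k=np.polyfit(L[ok,0],L[ok,1],1); print(" yaw err rad",k[0].round(3),"lat at along",L[ok,0].mean().round(1),"=",L[ok,1].mean().round(2))
    else: print(L[::4].round(1))
if __name__=="__main__":
    gauge("w5",122,222)
    import os
    if os.path.exists("a1.pkl"): gauge("a1",122,222)
E
python3 st.py a1; python3 gy.py
```

```text
t 7.45 F along 0.34 lat 0.16 z -1.03 tcp along -64.49 lat -0.44 z 0.0163 yaw -92.21 op 0.033
brass (np.float64(144.72), np.float64(350.74)) [22, 27, 281] along -93.45 lat -63.6
w5 rows ok 34 34 width 34.1
 yaw err rad 0.06 lat at along -46.8 = 2.76
a1 rows ok 34 34 width 34.2
 yaw err rad 0.007 lat at along -26.3 = -0.31
```

```bash
python3 steer.py '0.004 0.0005 0 0;0.004 0.0004 0 0;0.004 0.0002 0 0;0.003 0.0002 0 0;0 0 0 0'; python3 st.py a2; python3 -c "
from gy import *
gauge('a2',135,222)"
```

```text
time: 7.95
tcp_pos: [0.4571, 0.0812, 0.0163]
ee_rot: [-0.0, -0.693, 0.721, -0.0]
wrist_force: [0.1, 0.3, -1.9]
opening: 0.0329
grasp_force: 39.9
t 8.15 F along 0.1 lat 0.09 z -1.38 tcp along -49.32 lat 0.05 z 0.0163 yaw -92.21 op 0.0329
brass (np.float64(320.99), np.float64(22.36)) [40, 14, 488] along 41.85 lat -0.74
brass (np.float64(140.43), np.float64(355.52)) [16, 18, 161] along -80.59 lat -64.98
a2 rows ok 20 29 width 34.0
 yaw err rad 0.02 lat at along -19.8 = 0.11
```

```bash
python3 steer.py '0.004 0.0003 0 0;0.004 0.0003 0 0;0.004 0.0003 0 0;0.002 0.0001 0 0;0 0 0 0'; python3 st.py a3; python3 -c "
from gy import *
gauge('a3',165,222)"
```

```text
time: 8.65
tcp_pos: [0.4557, 0.0673, 0.0164]
ee_rot: [0.0, -0.693, 0.721, -0.0]
wrist_force: [2.3, -1.2, -1.7]
opening: 0.033
grasp_force: 39.8
t 8.85 F along 1.21 lat -1.13 z -0.88 tcp along -35.14 lat 0.26 z 0.0163 yaw -92.21 op 0.0328
brass (np.float64(317.26), np.float64(72.38)) [39, 13, 452] along 41.73 lat -0.89
brass (np.float64(162.0), np.float64(398.62)) [5, 2, 8] along -86.99 lat -57.62
a3 rows ok 10 19 width 33.8
 yaw err rad -0.71 lat at along -11.4 = -3.3
```

```bash
python3 steer.py '0.002 -0.0002 0 0;0.002 0 0 0;0 0 0 0'; python3 st.py a4; python3 steer.py '0.001 0 0 0;0.001 0 0 0;0 0 0 0'; python3 st.py a5
```

```text
time: 9.15
tcp_pos: [0.4554, 0.0635, 0.0162]
ee_rot: [-0.0, -0.693, 0.721, 0.0]
wrist_force: [0.8, 0.0, -0.8]
opening: 0.0332
grasp_force: 39.9
t 9.35 F along 0.66 lat -0.78 z -0.9 tcp along -31.26 lat 0.08 z 0.0162 yaw -92.21 op 0.0331
brass (np.float64(317.23), np.float64(85.64)) [38, 13, 433] along 41.66 lat -0.88
time: 9.65
tcp_pos: [0.4555, 0.0626, 0.0165]
ee_rot: [0.001, -0.694, 0.72, 0.001]
wrist_force: [-1.4, 5.6, 0.2]
opening: 0.0325
grasp_force: 40.2
t 9.85 F along -5.57 lat 1.74 z 0.25 tcp along -30.2 lat -0.02 z 0.0165 yaw -92.18 op 0.0328
brass (np.float64(318.2), np.float64(87.59)) [39, 13, 456] along 42.23 lat -0.68
```

```bash
python3 steer.py '0.001 0 0 0;0.001 0 0 0;0 0 0 0'; python3 st.py a6;  python3 steer.py '0.001 0 0 0;0.001 0 0 0;0 0 0 0'; python3 st.py a7
```

```text
time: 10.15
tcp_pos: [0.4554, 0.0607, 0.0165]
ee_rot: [0.001, -0.694, 0.72, 0.001]
wrist_force: [-0.2, 6.9, 1.5]
opening: 0.0328
grasp_force: 40.3
t 10.35 F along -6.68 lat 1.4 z 1.17 tcp along -28.3 lat -0.05 z 0.0165 yaw -92.17 op 0.0326
brass (np.float64(317.8), np.float64(87.53)) [39, 12, 441] along 44.15 lat -0.84
time: 10.65
tcp_pos: [0.4552, 0.0587, 0.0165]
ee_rot: [0.001, -0.694, 0.72, 0.001]
wrist_force: [-2.1, 6.2, 1.5]
opening: 0.0327
grasp_force: 40.3
t 10.85 F along -6.17 lat 1.58 z 0.88 tcp along -26.31 lat -0.1 z 0.0165 yaw -92.17 op 0.033
brass (np.float64(317.89), np.float64(87.52)) [39, 12, 445] along 46.13 lat -0.87
```

```bash
python3 steer.py '0.001 0 0 0;0.0005 0 0 0;0 0 0 0'; python3 st.py a8
```

```text
time: 11.15
tcp_pos: [0.4551, 0.0572, 0.0165]
ee_rot: [0.001, -0.694, 0.72, 0.001]
wrist_force: [-1.5, 7.3, 0.4]
opening: 0.033
grasp_force: 40.3
t 11.35 F along -6.34 lat 1.84 z 1.04 tcp along -24.84 lat -0.13 z 0.0165 yaw -92.17 op 0.033
brass (np.float64(317.84), np.float64(87.36)) [39, 13, 429] along 47.67 lat -0.93
```

```bash
python3 steer.py '-0.001 0 0.0008 0;0 0 0 0;0 0 0 0'; python3 st.py b1; python3 steer.py '0 0 0 0;0 0 0 0;0 0 0 0;0 0 0 0;0 0 0 0' 0.056; python3 st.py b2
```

```text
time: 11.65
tcp_pos: [0.4553, 0.0573, 0.0155]
ee_rot: [0.0, -0.693, 0.721, 0.0]
wrist_force: [-0.5, 2.8, -0.2]
opening: 0.0324
grasp_force: 40.0
t 11.85 F along -3.16 lat 1.47 z 0.46 tcp along -24.94 lat -0.28 z 0.0155 yaw -92.21 op 0.0331
brass (np.float64(318.03), np.float64(86.65)) [38, 13, 437] along 47.68 lat -1.0
time: 12.35
tcp_pos: [0.4554, 0.0571, 0.0155]
ee_rot: [-0.0, -0.693, 0.721, -0.0]
wrist_force: [-0.3, -0.8, -0.7]
opening: 0.0558
grasp_force: 0.0
t 12.55 F along 0.14 lat 0.0 z -0.16 tcp along -24.79 lat -0.35 z 0.0155 yaw -92.21 op 0.0563
brass (np.float64(318.21), np.float64(87.06)) [38, 13, 432] along 47.68 lat -1.0
brass (np.float64(143.91), np.float64(395.23)) [28, 11, 198] along -74.43 lat -65.05
```

```bash
python3 steer.py '0 0 -0.01 0;0 0 -0.03 0;0 0 -0.04 0;0 0 -0.04 0;0 0 0 0'; python3 steer.py '-0.02 0 0 0;-0.03 0 0 0;0 0 0 0;0 0 0 0'; python3 st.py c1; python3 - <<'E'
from gy import *
w=load("c1"); 
# tail top and blade: print predicted tail-top pixels, then fit dark/steel region near it
tail=M+d*(-24.8e-3+7e-3)
print(proj(w,[*tail,.034]),proj(w,[*(M+d*-.005),.006]))
u=proj(w,[*tail,.034]).astype(int)
sat=cv2.cvtColor(w[0],cv2.COLOR_RGB2HSV)[:,:,1]; m=cv2.inRange(cv2.GaussianBlur(sat,(3,3),0),0,28)
roi=m[u[1]-45:u[1]+40,u[0]-60:u[0]+60]
for r in roi[::3,::3]: print("".join("#" if v else "." for v in r))
E
```

```text
time: 13.05
tcp_pos: [0.4577, 0.0575, 0.1417]
ee_rot: [0.003, -0.693, 0.721, -0.003]
wrist_force: [0.4, 0.7, -0.5]
opening: 0.0561
grasp_force: 0.0
time: 13.45
tcp_pos: [0.4571, 0.1074, 0.1355]
ee_rot: [-0.0, -0.694, 0.72, -0.0]
wrist_force: [0.2, -0.5, 0.1]
opening: 0.0562
grasp_force: 0.0
t 13.65 F along 0.15 lat -0.14 z 0.29 tcp along -74.22 lat 2.2 z 0.1355 yaw -92.26 op 0.0563
brass (np.float64(313.94), np.float64(15.91)) [19, 7, 112] along 47.76 lat -0.68
brass (np.float64(200.1), np.float64(235.38)) [41, 41, 1280] along -101.01 lat -76.29
brass (np.float64(550.76), np.float64(321.6)) [23, 21, 197] along -160.19 lat 196.99
[309.82074433 123.44949602] [310.55409221 105.20305344]
########################################
########################################
########################################
########################################
########################################
.#######################################
....####################################
.....####.....##########################
......##......##############.....####...
..............##############......##....
..............##############......#.....
..............##############............
..............##############............
.............###############............
.............################...........
.............################...........
.............###############............
...................#########............
........................................
........................................
........................................
........................................
........................................
........................................
...........#............................
...........##...........................
...........##...........................
........................................
........................................
```

```bash
python3 -c "
from plant import arm, read_camera
print(arm.finish_job())"
```

```text
the job is handed in; nothing more can be done
None
```

The job is handed in, with no verdict shown: the wide gauge lies in the gap, centred and let go, the pointer shows the stop pushed back about 6 mm, the arm is clear at about 13.7 s of the 43 s, and the narrow gauge, jar and weight were not touched.

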